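# Draw a window-frame rail into line with a tapered drift

### The job

On the frame jig, the steel tongue of the timber rail sits a little out of line between the two lugs. Take the tapered drift out of its wooden rest by the bare steel shank, push its point through the front lug's hole and on through the tongue's hole, and let go of it there; then take it by the wooden handle and push it fully home, until the handle meets the front lug and the rail has been drawn into line, and leave it in. Let the drift alone move the rail (do not push the rail or its tongue with the robot) and do not knock over the open metal jar.

Things in the scene. Friction and masses are not known exactly. Their poses are not given: they have to be found in the camera images.
- drift_shank (a point): Loose drift, 0.26 kg, 195 mm long, round: dark wooden handle (32 mm diameter, 70 mm long), plain steel shank (20 mm, 60 mm long), steel taper (65 mm long, 20 mm down to a 4-7 mm blunt tip). This point: on its axis on the shank, 92 mm from the butt, 22 mm ahead of the handle, 103 mm behind the tip, 15 mm behind the centre of mass. x points along the drift to its tip. It starts level in the rest.
- drift_handle (a point): Centre of the drift's wooden handle, on its axis, 35 mm from the butt; x to the tip. Part-way in the holes and let go, the drift may droop a few degrees at the handle.
- drift_shoulder (a point): On the drift's axis at the front end of the handle, where the 28 mm wide wooden face meets the 20 mm shank, 70 mm from the butt and 125 mm from the tip; x to the tip.
- drift_point (a point): The drift's tip, on its axis; x to the tip.
- front_hole (a point): Fixed steel jig: centre of the front lug's hole at its front face, 62 mm above the bench. x: level, the direction to push the drift; y: level, the side to which the rail stands off; z up. Along x: front lug 0-16 mm, tongue 19-31, rear lug 34-48. All holes 22 mm in diameter. Lugs 60 mm wide, tops 26 mm above the hole axis; the 12 mm base plate reaches 25 mm in front.
- tongue_hole (a point): Centre of the hole in the rail's steel tongue (mid-thickness), axes as front_hole; 25 mm beyond front_hole along x and off to +y by the joint's value. Tongue 46 mm high, 12 mm thick; the light timber rail, 140 x 44 x 44 mm, runs off along +y from 65 mm beside the hole.
- rail (a joint): How far (m) the rail and tongue stand out of line along front_hole's +y: 0 in line, 0.006 to 0.009 at the start. It slides sideways with about 2 N of friction and stays where it is left, no spring.
- jar_mid (a point): Middle (half-way up) of an open metal jar, 72 mm in diameter and 110 mm high, standing on the bench near the work; z along its axis. A bystander.
- rest_mid (a point): Fixed wooden rest, top of its base board (14 mm high, 210 x 100 mm), below drift_shank's start; x as the drift's, whose axis lies 45 mm above the bench. The handle is in a slot with walls 64 mm high, 38 mm apart (no finger room), from 96 to 22 mm behind here; a saddle holds the shank 26 to 36 mm ahead. Between them the shank is free all round. The drift lifts straight up.

How it is judged:
By the outcome, as a careful person would: the job done as asked, in the order asked, and still so for the second after the job is handed in, with the robot touching nothing.
It also fails if it takes over 56 s, if anything falls off the work surface, if the arm or the gripper's body presses on something with over 40 N, if the wrist force passes 120 N, or if a joint passes its speed limit or range.

### The arm

A 6-joint arm with a two-finger parallel gripper is mounted at the origin on the work surface. World frame = base frame: x ahead of the robot, y to its left, z up, the work surface at z = 0. Lengths are in mm, angles in rad, forces in N, time in s.
With the tool pointing down it reaches from about 400 to 925 mm from the base axis. Payload 12.5 kg.
Tool frame: the origin (TCP) lies where the fingers leave the gripper's body, on its centre line; the fingertips stand 78 mm ahead of it and the grasp point (between the pads) lies 59 mm ahead of it (env.nose_length is the distance from the TCP to the fingertips, in mm); z points along the fingers, y is the line along which they close (so a half turn about z gives the same grasp; the last joint's range is limited). The gripper opens to 95 mm and grips with 3 to 60 N. Pads are 20 mm wide; open, the fingers measure 119 mm over their backs; the gripper's body (75 mm by 180 mm) begins 59 mm behind the grasp point.
Start: joints at [-1.429, 0.491, 1.559, -0, 1.092, -0.106], TCP at [153.316, -605.914, 292.261] pointing down, gripper open.
Joint ranges: [-3.1, 3.1], [-0.84, 2.19], [0.05, 2.79], [-1.13, 4.28], [0.06, 2.93], [-2.69, 2.69]. Speed limits (rad/s): [2.22, 2.22, 2.79, 3.14, 3.14, 3.14].

### API

Orientations are given as [roll, pitch, yaw] about the fixed x, y, z axes, in that order (R = Rz(yaw) Ry(pitch) Rx(roll)).
In Python, from cell import env gives the robot as it stands. The module is installed in compiled form; this text tells all that it offers.
- The arm moves only by the tool send_rows, never from a script. Its argument "series" is text: rows parted by semicolons, each of 6 numbers parted by spaces: the shift along the tool's x, y, z as a fraction of full scale, then the turn, a rotation vector about the tool's x, y, z as a fraction of full scale. A call has 1 to 5 rows; each row shifts and turns the commanded pose from where the row before left it, along the tool's axes as they then stand; what a row does not reach is not made up. Full scale, the value 1, is 60 mm for a shift and 10 degrees for a turn. A row lasts 1/8 s, in which the tool goes at most 62.5 mm and 10.7 degrees, less where a joint would pass 70% of its speed; a pose out of reach is approached as far as the arm can. A call with a number of a shift or a turn outside -1 to 1 is refused whole. A call with a gripper value outside its range is refused whole. "fingers" is the opening, from 0 (shut) to 1 (fully open), set as the call begins (left out, the last holds). The fingers move at their own pace and stop on an object; the grip force is fixed at half the most. Time passes only in rows, so rows that do not move let the fingers close. It gives the time, the measured TCP pose, the force, the opening and the grip force at its end, in the units of the state.
- env.state(): the state, without advancing time (a new reading comes with each control period).
- env.read_camera(name): name is "scene" or "top" or "wrist"; returns a dict with "color" (400x640x3 uint8, red, green, blue), "z_map" (400x640 float32, mm along the optical axis (not along the pixel's ray), 0 where there is no reading), "fovy" (degrees; the focal length in pixels is half the picture's height over the tangent of half this angle, whatever the lens; pixels are square), "cx", "cy" (the principal point, pixels), "R" (3x3) and "t" (3): a world point X has camera coordinates R X + t. Camera axes: x right, y down, z forward; pixel columns grow to the right and rows downward; lengths in mm; the calibration is good to about 2 mm. A picture is of the moment at which its call begins.
- env.job_done(): hands the job in; it is judged then, once.
The state is a dict: "t": time; "joints": joint angles; "qvel": joint speeds; "tau": joint torques, N m; "eef_pos": TCP position; "tcp_rot": TCP orientation; "ft_force": force on the tool from outside, world axes, zero at the start; "moment": the same for the moment, N m; "opening": opening from 0.0 (shut) to 1.0 (fully open); "grip_force": force on a finger pad.
Only numpy, scipy, OpenCV 4.12 (cv2) and the standard library are available. Lean on these libraries where they do the work, as an engineer would, in place of code of your own. Each camera call takes 0.05 s, during which the arm holds its last target. There are 200 camera calls.

## Working session

There is one attempt and no reset: what is moved stays moved. The work goes in short steps, Python scripts to look and compute and a tool call to move; the robot and the scene stay as the last step left them, time stands still between calls to the robot, and variables do not carry over. Pictures are saved under pics/ and viewed, at most 10 in all, crops included, and the job is handed in when it is done.

Besides the shell and the picture viewer there is one more tool, called after ">>>" as a command line: name --argument value ..., lists and objects as JSON in quotes. send_rows: Moves the arm, as the interface text tells. Shift numbers are shares of 60 mm and turn numbers shares of 10 degrees, none past 1 either way. Its arguments: {"type":"object","properties":{"series":{"type":"string"},"fingers":{"type":"number"}},"required":["series"]}

```bash
mkdir -p pics; cat > h.py <<'E'
import numpy as np, cv2
from cell import env
from scipy.spatial.transform import Rotation as Rn
def cam(n,save=None):
    c=env.read_camera(n)
    if save: cv2.imwrite('pics/'+save,c['color'][:,:,::-1])
    z=c['z_map'];f=200/np.tan(np.radians(c['fovy'])/2)
    v,u=np.mgrid[:400,:640]
    P=np.stack([(u-c['cx'])*z/f,(v-c['cy'])*z/f,z],-1)
    W=(P-c['t'])@c['R']
    W[z==0]=np.nan
    return c,W
def pose():
    s=env.state();return np.array(s['eef_pos']),Rn.from_euler('xyz',s['tcp_rot']).as_matrix(),s
E
python3 - <<'E'
from h import *
for n in('scene','top'):
    c,W=cam(n,n+'1.png');np.savez(n+'1.npz',W=W,c=c['color']);print(n,c['fovy'],-c['R'].T@c['t'])
print(pose())
E
```

```text
scene 52.93568255589741 [904.78448813 739.63887426 567.91995838]
top 49.901697163382494 [ 461.06484761   94.21771959 1022.42431725]
(array([ 153.29497556, -605.77743194,  291.7343277 ]), array([[ 9.69445143e-01,  2.45308157e-01, -1.51821741e-04],
       [ 2.45308191e-01, -9.69444710e-01,  9.19262974e-04],
       [ 7.83199219e-05, -9.28418142e-04, -9.99999566e-01]]), {'t': 0.1, 'joints': array([-1.42859623e+00,  4.91483891e-01,  1.55937508e+00, -2.25493006e-05,
        1.09166519e+00, -1.05627119e-01]), 'qvel': array([-0.00248986, -0.00301563, -0.00084066,  0.00302337, -0.00053506,
       -0.00129886]), 'tau': array([ 4.04132152e-04, -6.13626266e+01, -2.58604109e+01,  6.94041420e-02,
        4.70477482e-02, -5.41533359e-05]), 'eef_pos': array([ 153.29497556, -605.77743194,  291.7343277 ]), 'tcp_rot': array([-3.14066424e+00, -7.83199219e-05,  2.47837585e-01]), 'ft_force': array([-0.89317018, -0.66191123, -0.02472758]), 'moment': array([-0.02224337,  0.07902207, -0.0293511 ]), 'grip_force': 0.0, 'opening': 1.0013704811412654})
```

View pics/top1.png

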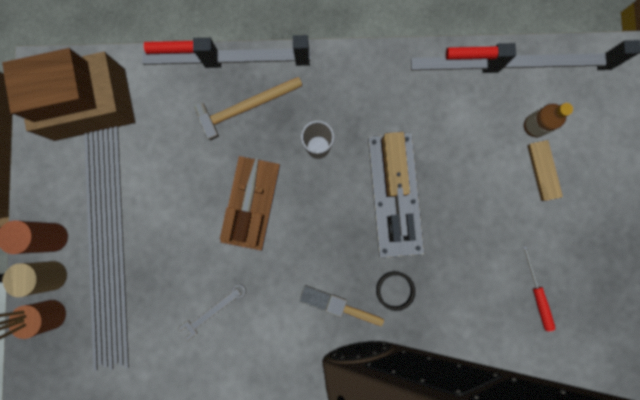

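View pics/scene1.png

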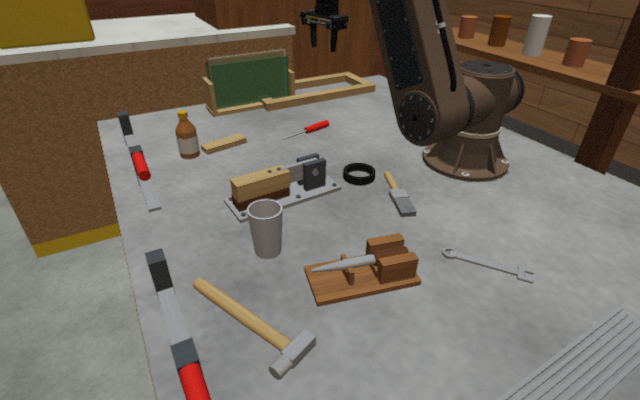

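The top view shows the rest and drift at about (250,203), with the tip pointing up the image. The jig's lugs are at about (394,228) and (410,226), the rail is at (397,165) and the jar at (317,138). The push direction is to the image right, which is world −y.

```bash
python3 - <<'E'
from h import *
W=np.load('top1.npz')['W']
def reg(u0,u1,v0,v1,z0,z1):
    R=W[v0:v1,u0:u1].reshape(-1,3);R=R[(R[:,2]>z0)&(R[:,2]<z1)];return R
def rep(n,R):
    c,s,a=cv2.minAreaRect(R[:,:2].astype(np.float32))
    print(n,len(R),'mean',R.mean(0).round(1),'rect',np.round(c,1),np.round(s,1),round(a,1),'zmax',R[:,2].max().round(1))
rep('rest',reg(210,290,145,260,8,80))
rep('slotwalls',reg(210,290,145,260,58,75))
rep('jar',reg(295,340,110,165,95,125))
rep('rail',reg(375,420,125,200,70,95))
rep('lugs',reg(380,425,205,250,80,95))
rep('plate',reg(360,435,120,265,7,18))
for v in range(150,215,8):
    print(v,[ (u,*W[v,u].round(0)) for u in range(240,264,4)])
E
```

```text
rest 3747 mean [547.1 266.5  31.6] rect [549.7 269.7] [100.7 210.3] 77.4 zmax 67.4
slotwalls 735 mean [492.1 282.6  61.6] rect [492.  282.4] [82.7 73.3] 77.4 zmax 67.4
jar 249 mean [683.4 106.  105.8] rect [680.3 106.2] [69.5 70.3] 88.9 zmax 111.0
rail 1314 mean [620.2 -68.2  81.7] rect [617.1 -69.5] [151.6  44.6] 3.5 zmax 88.1
lugs 575 mean [485.  -76.2  85.1] rect [489.7 -76.2] [78.4 48.2] 3.0 zmax 91.3
plate 2841 mean [543.7 -71.4  10.4] rect [560.7 -75.4] [289.9 105.3] 3.5 zmax 17.8
150 [(240, np.float64(677.0), np.float64(294.0), np.float64(0.0)), (244, np.float64(678.0), np.float64(285.0), np.float64(-4.0)), (248, np.float64(677.0), np.float64(275.0), np.float64(-3.0)), (252, np.float64(676.0), np.float64(265.0), np.float64(-1.0)), (256, np.float64(677.0), np.float64(256.0), np.float64(-6.0)), (260, np.float64(676.0), np.float64(246.0), np.float64(-2.0))]
158 [(240, np.float64(655.0), np.float64(292.0), np.float64(13.0)), (244, np.float64(656.0), np.float64(283.0), np.float64(9.0)), (248, np.float64(655.0), np.float64(273.0), np.float64(12.0)), (252, np.float64(655.0), np.float
[... 2134 characters left out ...]
), (244, np.float64(537.0), np.float64(275.0), np.float64(55.0)), (248, np.float64(537.0), np.float64(267.0), np.float64(51.0)), (252, np.float64(540.0), np.float64(264.0), np.float64(12.0)), (256, np.float64(540.0), np.float64(255.0), np.float64(13.0)), (260, np.float64(540.0), np.float64(246.0), np.float64(11.0))]
214 [(240, np.float64(519.0), np.float64(284.0), np.float64(55.0)), (244, np.float64(519.0), np.float64(274.0), np.float64(60.0)), (248, np.float64(519.0), np.float64(267.0), np.float64(54.0)), (252, np.float64(518.0), np.float64(257.0), np.float64(57.0)), (256, np.float64(518.0), np.float64(247.0), np.float64(64.0)), (260, np.float64(518.0), np.float64(238.0), np.float64(61.0))]
```

```bash
cat >> h.py <<'E'
def plan(legs,start=None):
    """legs: (pos, yaw_deg, nrows, yaw_dir(deg total)|None); tool kept pointing down; prints rows"""
    p,R,_=pose()
    if start: p,R=start
    for tp,yaw,n in legs:
        tp=np.array(tp,float);y0=np.degrees(np.arctan2(R[1,0],R[0,0]))
        d=(yaw-y0+180)%360-180
        p0=p.copy();out=[]
        for k in range(1,n+1):
            q=p0+(tp-p0)*k/n
            Rt=Rn.from_euler('z',y0+d*k/n,degrees=True).as_matrix()@np.diag([1,-1,-1.])
            s=R.T@(q-p)/60; w=np.degrees(Rn.from_matrix(R.T@Rt).as_rotvec())/10
            r=np.round(np.r_[s,w],2)+0.
            p=p+R@r[:3]*60; R=R@Rn.from_rotvec(np.radians(r[3:]*10)).as_matrix()
            out.append(' '.join('%g'%x for x in r))
        for i in range(0,n,5): print('; '.join(out[i:i+5]))
        print('->',p.round(1))
E
python3 - <<'E'
from h import *
plan([((470,-350,290),80,8),((550,270,260),167.4,11)])
E
```

```text
0.77 -0.35 0 -0.01 0 -0.82; 0.81 -0.25 0.01 0 0 -0.82; 0.84 -0.12 0 0 0 -0.83; 0.85 0 0 0 0 -0.82; 0.84 0.12 0.01 0 0 -0.82
0.81 0.24 0 0 0 -0.82; 0.77 0.35 0 0 0 -0.83; 0.72 0.47 0.01 0 0 -0.82
-> [ 470.3 -349.8  289.9]
0.95 -0.04 0.04 0 0 -0.79; 0.94 0.08 0.05 0 0 -0.8; 0.92 0.22 0.04 0 0 -0.79; 0.88 0.34 0.05 0 0 -0.8; 0.83 0.46 0.04 0 0 -0.79
0.76 0.57 0.05 0 0 -0.8; 0.67 0.67 0.04 0 0 -0.79; 0.57 0.76 0.05 0 0 -0.8; 0.46 0.82 0.04 0 0 -0.79; 0.34 0.89 0.05 0 0 -0.8
0.22 0.92 0.04 0 0 -0.79
-> [549.9 270.2 260.1]
```

>>> send_rows --series "0.77 -0.35 0 0 0 -0.82; 0.81 -0.25 0 0 0 -0.82; 0.84 -0.12 0 0 0 -0.82; 0.85 0 0 0 0 -0.82; 0.84 0.12 0 0 0 -0.82"

```text
t: 0.72
eef_pos: [352.4, -444.9, 292.1]
tcp_rot: [-3.141, -0.0, 0.968]
ft_force: [1.2, -0.7, 0.9]
opening: 1.003
grip_force: 0.0
```

>>> send_rows --series "0.81 0.24 0 0 0 -0.82; 0.77 0.35 0 0 0 -0.82; 0.72 0.47 0 0 0 -0.82; 0.95 -0.04 0.04 0 0 -0.8; 0.94 0.08 0.05 0 0 -0.8"

```text
t: 1.35
eef_pos: [485.6, -235.9, 286.3]
tcp_rot: [-3.141, -0.0, 1.677]
ft_force: [0.7, -0.4, -0.3]
opening: 0.999
grip_force: 0.0
```

>>> send_rows --series "0.92 0.22 0.04 0 0 -0.8; 0.88 0.34 0.05 0 0 -0.8; 0.83 0.46 0.04 0 0 -0.8; 0.76 0.57 0.05 0 0 -0.8; 0.67 0.67 0.04 0 0 -0.8"

```text
t: 1.98
eef_pos: [521.4, 46.0, 273.4]
tcp_rot: [-3.141, -0.0, 2.375]
ft_force: [0.4, -0.3, -0.1]
opening: 1.002
grip_force: 0.0
```

>>> send_rows --series "0.57 0.76 0.05 0 0 -0.8; 0.46 0.82 0.04 0 0 -0.8; 0.34 0.88 0.05 0 0 -0.8; 0.22 0.92 0.04 0 0 -0.8; 0 0 0 0 0 0"

```text
t: 2.6
eef_pos: [548.8, 272.4, 261.9]
tcp_rot: [-3.141, -0.001, 2.934]
ft_force: [0.0, -0.6, 1.1]
opening: 0.999
grip_force: 0.0
```

```bash
python3 - <<'E'
from h import *
c,W=cam('wrist','w1.png');np.savez('w1.npz',W=W);print(c['fovy'],-c['R'].T@c['t'],c['R'].round(2).tolist())
p,R,s=pose();print(p,s['tcp_rot'],s['joints'])
E
```

```text
58.72368121739228 [469.31382912 289.33441755 355.65676001] [[0.21, 0.98, -0.0], [0.94, -0.2, 0.29], [0.28, -0.06, -0.96]]
[548.69021908 270.6273072  261.98793564] [-3.14080963e+00 -9.52983073e-04  2.93101191e+00] [ 3.50337958e-01  5.03099859e-01  1.62678353e+00 -1.83982992e-04
  1.01293277e+00 -1.00978050e+00]
```

View pics/w1.png

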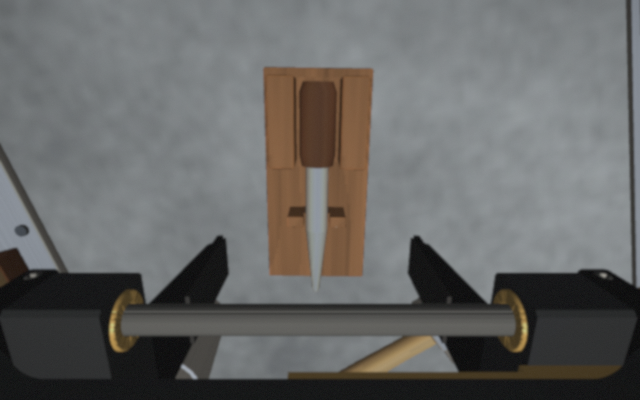

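The wrist view shows the drift lying straight in its rest. The handle runs from rows 80 to 166 at about column 318, the shank leads down to the saddle at row 215, and the tip is at (316,290).

```bash
cat >> h.py <<'E'
def ray(c,u,v,z):
    f=200/np.tan(np.radians(c['fovy'])/2);d=c['R'].T@np.array([(u-c['cx'])/f,(v-c['cy'])/f,1]);o=-c['R'].T@c['t']
    return o+d*(z-o[2])/d[2]
E
python3 - <<'E'
from h import *
c,W=cam('wrist')
for n,u,v,z in(('butt',318,80,45),('shoulder',317.5,167,50),('shank',317.5,190,45),('tip',316.2,290,45),('board far',318,68,14),('board near L',271,275,14),('board near R',362,276,14)):
    print(n,ray(c,u,v,z).round(1))
# drift points by depth
H=W[85:160,303:334].reshape(-1,3);S=W[172:205,306:330].reshape(-1,3);S=S[S[:,2]>40];T=W[225:285,300:332].reshape(-1,3);T=T[T[:,2]>38]
for A in(H,S,T):print(len(A),np.nanmedian(A,0).round(1),np.nanpercentile(A[:,2],90).round(1))
E
```

```text
butt [459.  289.8  45. ]
shoulder [529.6 274.3  50. ]
shank [551.2 269.6  45. ]
tip [651.  246.9  45. ]
board far [448.  292.2  14. ]
board near L [641.2 199.3  14. ]
board near R [662.8 294.5  14. ]
2325 [491.3 283.   60.2] 61.9
724 [547.3 271.5  54.8] 56.4
914 [603.2 257.3  52.7] 55.6
```

```bash
python3 - <<'E'
from h import *
plan([((549.7,269.5,104),167.4,4)])
E
```

```text
0 0 0.66 -0.01 -0.01 0.01; -0.01 0 0.66 0.01 0 0.01; 0 0 0.66 0 0 0.01; 0 0.01 0.66 0 0 0.01
-> [549.5 269.8 103.8]
```

>>> send_rows --series "0 0.01 0.66 0 0 0.02; -0.01 0 0.66 0 0 0.02; 0 0 0.66 0 0 0.01; 0 0 0.65 0 0 0; 0 0 0 0 0 0"

```text
t: 3.32
eef_pos: [549.1, 267.9, 103.0]
tcp_rot: [-3.139, -0.004, 2.918]
ft_force: [0.0, -0.2, 0.3]
opening: 1.0
grip_force: 0.0
```

>>> send_rows --series "0 0 0 0 0 0; 0 0 0 0 0 0; 0 0 0 0 0 0; 0 0 0 0 0 0; 0 0 0 0 0 0" --fingers 0

```text
t: 3.95
eef_pos: [549.9, 269.7, 105.2]
tcp_rot: [3.142, 0.0, 2.92]
ft_force: [-0.2, -0.9, -0.3]
opening: 0.53
grip_force: 0.0
```

>>> send_rows --series "0 0 0 0 0 0; 0 0 0 0 0 0; 0 0 0 0 0 0"

```text
t: 4.32
eef_pos: [549.9, 269.7, 105.0]
tcp_rot: [3.142, 0.0, 2.92]
ft_force: [0.0, 0.4, 0.8]
opening: 0.217
grip_force: 0.1
```

>>> send_rows --series "0 0 0 0 0 0; 0 0 0 0 0 0; 0 0 -0.2 0 0 0; 0 0 -0.6 0 0 0; 0 0 -0.9 0 0 0"

```text
t: 4.95
eef_pos: [549.3, 269.4, 207.4]
tcp_rot: [-3.14, -0.003, 2.92]
ft_force: [0.7, 0.4, -3.0]
opening: 0.205
grip_force: 30.0
```

```bash
python3 - <<'E'
from h import *
print(pose()[2])
plan([((474,105,208),93.5,8)])
E
```

```text
{'t': 4.95, 'joints': array([ 3.48085825e-01,  5.66130607e-01,  1.67908927e+00, -1.51253005e-04,
        8.99669905e-01, -1.00086983e+00]), 'qvel': array([-4.69545047e-04, -5.88627539e-01, -3.50692327e-01, -4.60508484e-04,
        8.99819971e-01, -2.52556568e-04]), 'tau': array([ 2.08713356e-01, -5.81733227e+01, -1.94847715e+01, -4.98533554e-03,
       -1.46239076e+00,  2.25883423e-04]), 'eef_pos': array([549.26016772, 269.38483458, 207.37233619]), 'tcp_rot': array([-3.13971415e+00, -2.71224673e-03,  2.91984369e+00]), 'ft_force': array([ 0.65970294,  0.42655971, -2.97780555]), 'moment': array([ 0.06405348, -0.21860145,  0.02347212]), 'grip_force': 29.985814690589905, 'opening': 0.20495448784625137}
0.08 -0.37 0 -0.01 -0.01 0.92; 0.02 -0.37 0 0 0 0.92; -0.05 -0.38 0 0 0 0.93; -0.1 -0.36 0 0 0 0.92; -0.16 -0.34 0 0 0 0.92
-0.21 -0.31 -0.01 0 0 0.92; -0.26 -0.28 0 0 0 0.93; -0.3 -0.23 0 -0.01 0 0.92
-> [473.7 104.9 208.1]
```

>>> send_rows --series "0.08 -0.37 0 0 0 0.92; 0.02 -0.37 0 0 0 0.92; -0.05 -0.38 0 0 0 0.92; -0.1 -0.36 0 0 0 0.92; -0.16 -0.34 0 0 0 0.92"

```text
t: 5.58
eef_pos: [502.5, 166.3, 207.6]
tcp_rot: [-3.142, 0.0, 2.112]
ft_force: [-1.0, 0.1, -3.5]
opening: 0.2
grip_force: 30.0
```

>>> send_rows --series "-0.21 -0.31 0 0 0 0.92; -0.26 -0.28 0 0 0 0.92; -0.3 -0.23 0 0 0 0.93; 0 0 0 0 0 0; 0 0 0 0 0 0"

```text
t: 6.2
eef_pos: [474.9, 105.4, 207.4]
tcp_rot: [3.141, 0.0, 1.636]
ft_force: [-0.3, -0.4, -3.1]
opening: 0.204
grip_force: 30.0
```

```bash
python3 - <<'E'
from h import *
c,W=cam('wrist','w2.png');np.savez('w2.npz',W=W)
p,R,s=pose();print(p,s['tcp_rot'],s['joints'])
c,W=cam('scene');np.savez('s2.npz',W=W)
cv2.imwrite('pics/s2.png',cv2.resize(c['color'][60:300,180:500,::-1],None,fx=2.4,fy=2.4,interpolation=cv2.INTER_CUBIC))
E
```

```text
[474.90317127 105.58980174 207.28499226] [ 3.14095393e+00 -1.70120957e-07  1.63619701e+00] [ 8.29102201e-02  4.14311205e-01  1.98618059e+00 -1.63247183e-05
  7.40462226e-01  1.75215826e-02]
```

View pics/w2.png

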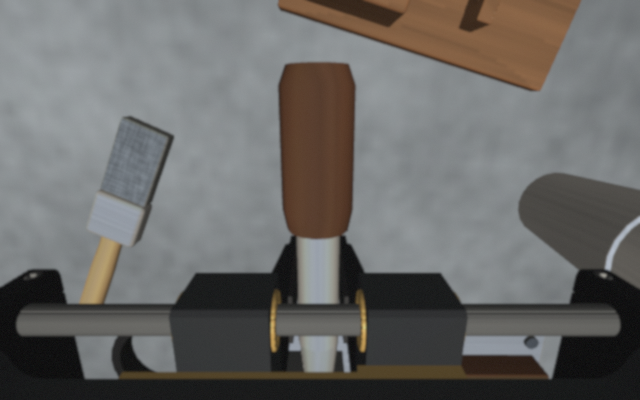

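View pics/s2.png

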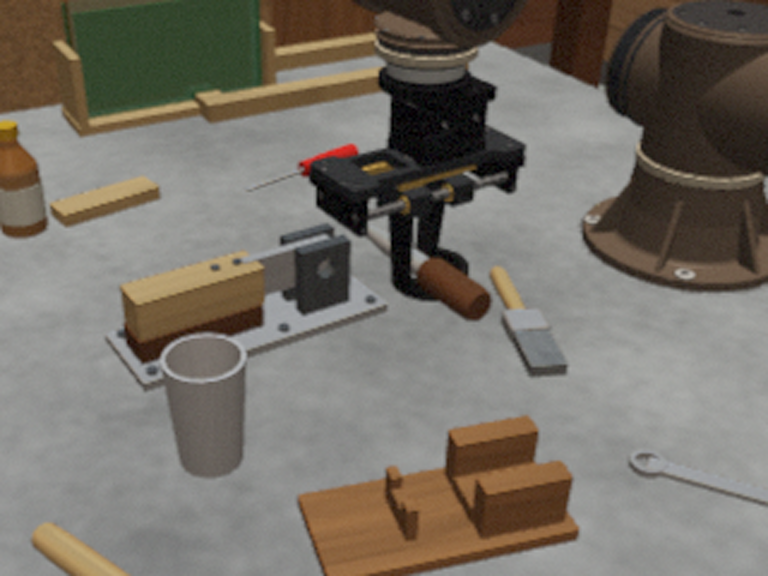

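The wrist view shows the drift straight in the grip (handle columns 279–355, shoulder row 236), but the fingers hide the lug. In the scene crop the drift is level, pointing at the front lug, and the hole is at crop (325,268), which is full-frame (315,172).

```bash
python3 - <<'E'
from h import *
c,W=cam('scene')
g=c['color'].astype(int)
a=np.radians(3.5);xh=np.array([np.sin(a),-np.cos(a),0]);yh=np.array([np.cos(a),np.sin(a),0])
sub=W[150:200,295:335].reshape(-1,3)
# front lug face points: near y=-53
d=sub@xh
m=(sub[:,2]>20)&(sub[:,2]<84)&(abs(sub@yh-480)<35)
hist=np.histogram(d[m],bins=np.arange(70,140,4));print(hist)
d0=np.median(d[m&(abs(d-82)<12)]);F=sub[m&(abs(d-d0)<6)]
A=np.c_[F[:,0],F[:,2],np.ones(len(F))];k=np.linalg.lstsq(A,F[:,1],rcond=None)[0];print('n',len(F),'face x_h',d0,'fit y=',k,'yh range',np.percentile(F@yh,[1,50,99]),'z',F[:,2].min(),F[:,2].max())
# hole: brighter spot
gray=g.mean(2)[150:200,295:335];print(gray[12:32,10:36].round().astype(int))
# top camera
c,W=cam('top');R=W[200:255,370:430].reshape(-1,3)
hi=R[(R[:,2]>82)&(R[:,2]<95)];dd=hi@xh;ee=hi@yh
print('top d',np.percentile(dd,[1,5,50,95,99]));
for lo,hh in((dd.min(),dd.min()+14),(dd.max()-14,dd.max())):
    q=(dd>=lo)&(dd<=hh);print(lo,hh,np.percentile(ee[q],[0,3,50,97,100]).round(1))
# drift droop, wrist
c,W=cam('wrist');H=W[70:232,309:327];
for r in range(5,160,20):print(np.nanmedian(H[r:r+6].reshape(-1,3),0).round(1),end='')
S=W[240:270,312:322];print('shank',np.nanmedian(S.reshape(-1,3),0).round(1))
E
```

```text
(array([  0,  11, 294, 112,  25,  24,  16,  60,   8,   9,  12,  22,   2,
         4,   2,   0,   0]), array([ 70,  74,  78,  82,  86,  90,  94,  98, 102, 106, 110, 114, 118,
       122, 126, 130, 134, 138]))
n 423 face x_h 81.08545638105014 fit y= [ 4.98626985e-02 -2.28896392e-03 -7.56913312e+01] yh range [447.45640638 479.39699945 508.13125793] z 20.212505902938503 83.953800431362
[[136 119 104  85  87  85  87  85  88  81  85  78  68  57  52  41  45  42
   47  40  62 119 144 142 142 143]
 [ 87  86  85  85  85  83  84  81  76  66  55  42  40  42  39  42  48  43
   41  47  58 121 146 146 149 147]
 [ 81  86  83  79  80  68  60  57  37  48  48  42  40  43  43  42  47  41
   41  46  57 119 148 151 151 149]
 [ 69  71  66  57  51  47  42  38  44  42  44  41  41  46  34  46  40  45
   47  44  62 120 147 145 146 145]
 [ 40  41  40  48  46  43  44  44  47  45  47  44  41  44  40  40  45  47
   44  45  77 127 145 144 144 142]
 [ 36  41  43  39  44  40  43  43  43  41  45  46  44  40  40  38  39  42
   40  44  81 126 142 142 142 141]
 [ 41  40  42  41  45  41  43  44  46  53  67  68  52  35  36
[... 1154 characters left out ...]
4  41  48  45  43  47  44  41  43  39  39  43  45  40  44
   41  42 105 146 159 158 158 160]
 [ 38  45  48  45  43  43  45  47  43  45  47  46  42  42  43  41  43  41
   48  44 105 148 159 160 161 159]
 [ 37  42  42  42  41  44  40  43  43  42  43  43  41  44  41  46  43  40
   40  42 105 149 160 159 159 161]]
top d [ 81.82872973  83.23928511 105.79086702 127.82005193 129.8829643 ]
81.62267466560826 95.62267466560826 [445.4 446.7 475.1 503.  504.9]
116.24637313722042 130.24637313722042 [445.1 447.1 475.5 503.4 504.4]
[469.5 192.7 162.8][470.  185.7 163.8][470.5 178.4 163.7][470.9 170.9 163.7][471.4 163.4 163.9][471.9 155.3 163.6][472.4 147.2 163.8][473.  138.6 163.8]shank [473.8 119.3 158.1]
```

```bash
python3 - <<'E'
from h import *
c,W=cam('scene')
a=np.radians(3.5);xh=np.array([np.sin(a),-np.cos(a),0]);yh=np.array([np.cos(a),np.sin(a),0])
f=200/np.tan(np.radians(c['fovy'])/2)
d=c['R'].T@np.array([(315.4-c['cx'])/f,(171.7-c['cy'])/f,1]);o=-c['R'].T@c['t']
X=o+d*(81.5-o@xh)/(d@xh);print(X,X@yh)
plan([((425,-140,212),93.5,5)])
E
```

```text
[480.15010694 -52.28505939  60.64436711] 476.0626036859859
-0.81 -0.22 -0.02 0 0 0; -0.8 -0.21 -0.01 0 0 0.01; -0.81 -0.22 -0.02 0 0 0; -0.8 -0.22 -0.02 0 0 0; -0.81 -0.21 -0.01 0 0 0.01
-> [ 425.2 -139.9  211.8]
```

>>> send_rows --series "-0.81 -0.22 -0.02 0 0 0.02; -0.8 -0.22 -0.02 0 0 0.01; -0.81 -0.22 -0.02 0 0 0; -0.8 -0.21 -0.02 0 0 0; -0.81 -0.21 -0.01 0 0 0"

```text
t: 7.12
eef_pos: [423.8, -141.5, 212.6]
tcp_rot: [3.141, 0.0, 1.629]
ft_force: [0.6, -0.4, -3.3]
opening: 0.207
grip_force: 30.0
```

>>> send_rows --series "0 0 0 0 0 0; 0 0 0 0 0 0"

```text
t: 7.38
eef_pos: [424.1, -139.9, 212.4]
tcp_rot: [-3.141, -0.0, 1.628]
ft_force: [0.1, -0.2, -3.2]
opening: 0.201
grip_force: 30.0
```

```bash
python3 - <<'E'
from h import *
c,W=cam('wrist','w3.png');np.savez('w3.npz',W=W)
p,R,s=pose();print(p,s['tcp_rot'])
a=np.radians(3.5);xh=np.array([np.sin(a),-np.cos(a),0]);yh=np.array([np.cos(a),np.sin(a),0])
Q=W.reshape(-1,3);Q=Q[(Q[:,2]>80)&(Q[:,2]<95)&(Q[:,1]<-30)&(Q[:,1]>-120)&(Q[:,0]>430)]
print(len(Q));d=Q@xh;e=Q@yh;print(np.percentile(d,[0,2,50,98,100]),np.percentile(e,[0,2,50,98,100]),np.median(Q[:,2]))
for lo,hi in((d.min(),d.min()+14),(d.max()-12,d.max())):
    q=(d>=lo)&(d<=hi);print(lo,hi,np.percentile(e[q],[0,1,50,99,100]).round(1),q.sum())
E
```

```text
[ 424.17841048 -139.40943786  212.35813829] [-3.14133613e+00 -1.61913193e-04  1.62910294e+00]
16296
[ 81.12970559  82.83694694 105.20601356 127.55039055 129.37194577] [444.7203109  447.59855804 538.59578608 609.77341442 618.26608607] 86.20160077066052
81.1297055940948 95.1297055940948 [444.7 445.1 498.1 606.7 609.4] 4583
117.3719457652509 129.3719457652509 [444.7 445.1 547.3 615.2 618.3] 3777
```

View pics/w3.png

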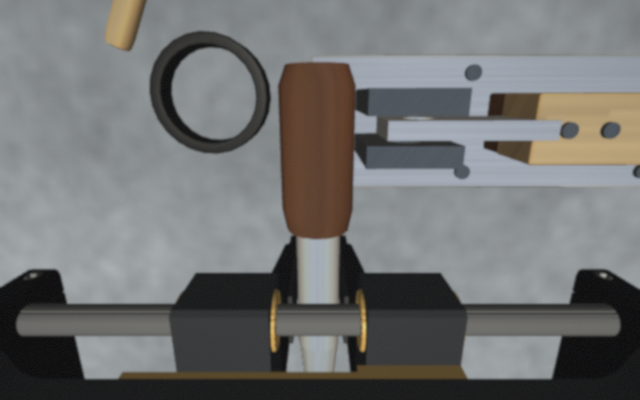

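The wrist view shows the front lug's top at columns 358–471, rows 88–116. The rear lug is at rows 142–166, with the tongue between them at rows 118–140.

```bash
python3 - <<'E'
from h import *
W=np.load('w3.npz')['W'];c=env.read_camera('wrist')
a=np.radians(3.5);xh=np.array([np.sin(a),-np.cos(a),0]);yh=np.array([np.cos(a),np.sin(a),0])
for v in(92,97,102,106,146,150,155,160):
    r=W[v,356:490];m=r[:,2]>82;q=r[m];u=356+np.where(m)[0];print(v,u.min(),u.max(),(q@yh).min().round(1),(q@yh).max().round(1),(q@xh).mean().round(1),np.median(q[:,2]).round(1))
for u in(380,410,440,460):
    r=W[70:180,u];m=(r[:,2]>82);d=(r@xh)[m];print(u,np.round([d.min(),d.max()],1), (70+np.where(m)[0])[[0,-1]])
g=c['color'].mean(2)
print(g[80:100:1,420].round(),g[100,350:362].round(),g[100,464:478].round())
for u,v in((471,100),(358,100),(356,90),(420,88),(420,116)): X=ray(c,u,v,88);print(u,v,X.round(1),X@xh,X@yh)
# tongue yaw/edges rear
E
```

```text
92 367 471 444.8 504.8 83.5 89.4
97 367 470 444.9 504.7 86.3 89.3
102 367 469 444.9 504.3 89.1 89.2
106 367 469 445.0 504.7 91.4 89.3
146 365 464 444.9 504.6 115.2 87.5
150 365 464 444.9 505.4 117.4 89.3
155 365 463 445.1 504.0 120.4 89.4
160 365 463 444.9 504.6 123.5 89.3
380 [ 81.1 129. ] [ 88 169]
410 [ 81.2 129.2] [ 88 169]
440 [ 81.3 128.7] [ 88 168]
460 [ 81.3 128.9] [ 88 168]
[172. 172. 170. 169. 170. 171. 169. 162. 143. 113.  94.  89.  88.  87.
  88.  87.  87.  87.  87.  88.] [60. 60. 57. 56. 54. 56. 51. 42. 38. 36. 37. 38.] [ 87.  87.  89.  88.  88.  99. 127. 154. 168. 171. 172. 173. 173. 172.]
471 100 [510.4 -56.5  88. ] 87.57613084276119 506.0444406338766
358 100 [443.8 -60.4  88. ] 87.36356590261126 439.3227604581238
356 90 [442.2 -54.8  88. ] 81.7168218280122 437.9845656493628
420 88 [479.4 -51.5  88. ] 80.71883005648553 475.3949773956786
420 116 [481.7 -67.4  88. ] 96.69541612141312 476.67027436588967
```

```bash
cat >> h.py <<'E'
a=np.radians(3.5);xh=np.array([np.sin(a),-np.cos(a),0]);yh=np.array([np.cos(a),np.sin(a),0])
FH=474.9*yh+81.1*xh
def tgt(x,y,z): return FH+x*xh+y*yh+np.array([0,0,z])
def rel():
    p,R,s=pose();q=p-FH;print('x %.1f y %.1f z %.1f'%(q@xh,q@yh,p[2]),np.round(s['tcp_rot'],4),np.round([s['ft_force']@xh,s['ft_force']@yh,s['ft_force'][2]],1),s['t'],s['opening'])
E
python3 - <<'E'
from h import *
plan([(tgt(-138,3,212),93.5,5),(tgt(-138,3,122),93.5,3)])
E
```

```text
0.74 0.21 0 0 0 0; 0.74 0.21 0 0 0 0; 0.74 0.2 0 0 0 -0.01; 0.74 0.21 0.01 0 0 0; 0.74 0.21 0 0 0 0
-> [473.3  86.1 211.8]
0 0 0.5 0 0 0; 0 0 0.5 0 0 0; 0 0 0.5 0 0 0
-> [473.3  86.1 121.8]
```

>>> send_rows --series "0.74 0.21 0 0 0 0; 0.74 0.21 0 0 0 0; 0.74 0.2 0 0 0 -0.01; 0.74 0.21 0 0 0 0; 0.74 0.21 0 0 0 0"

```text
t: 8.1
eef_pos: [473.4, 88.0, 212.5]
tcp_rot: [3.141, 0.0, 1.632]
ft_force: [1.5, -0.7, -3.0]
opening: 0.202
grip_force: 30.0
```

>>> send_rows --series "0 0 0.5 0 0 0; 0 0 0.5 0 0 0; 0 0 0.5 0 0 0; 0 0 0 0 0 0; 0 0 0 0 0 0"

```text
t: 8.72
eef_pos: [473.7, 85.8, 123.2]
tcp_rot: [3.141, 0.0, 1.631]
ft_force: [-0.8, 0.6, -3.0]
opening: 0.204
grip_force: 30.0
```

```bash
python3 - <<'E'
from h import *
rel()
plan([(tgt(-138,3,122),93.5,1)])
c,W=cam('scene')
cv2.imwrite('pics/s3.png',cv2.resize(c['color'][100:240,220:420,::-1],None,fx=4,fy=4,interpolation=cv2.INTER_CUBIC))
E
```

```text
x -137.8 y 3.2 z 123.2 [3.1409e+00 1.0000e-04 1.6312e+00] [-0.6 -0.7 -3. ] 8.725 0.20377012318002755
0 0 0.02 0 0 0
-> [473.7  85.8 122. ]
```

View pics/s3.png

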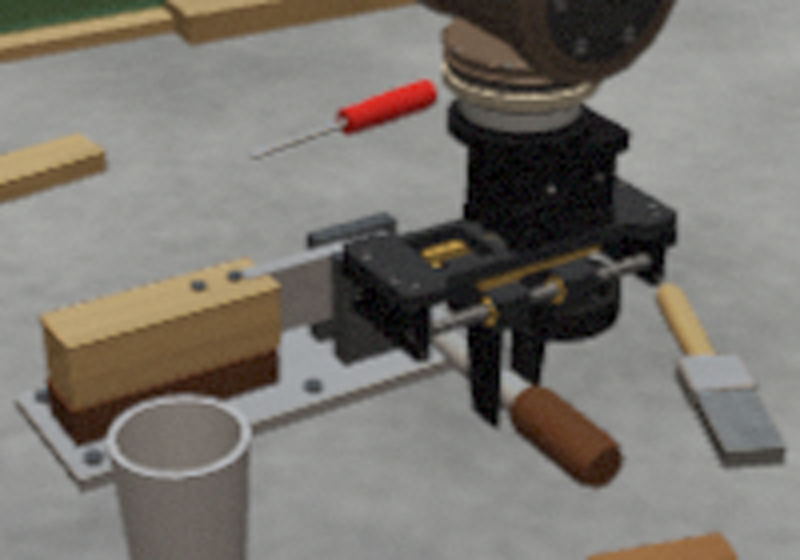

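The drift is level and lined up in front of the lug, with its tip hidden behind the gripper. I'll insert it gently.

>>> send_rows --series "-0.2 0 0.02 0 0 0; -0.2 0 0 0 0 0; -0.15 0 0 0 0 0; -0.15 0 0 0 0 0; -0.1 0 0 0 0 0"

```text
t: 9.4
eef_pos: [476.4, 36.5, 121.2]
tcp_rot: [-3.142, 0.0, 1.63]
ft_force: [1.5, 1.3, -3.0]
opening: 0.198
grip_force: 30.0
```

>>> send_rows --series "-0.1 0 0 0 0 0; -0.1 0 0 0 0 0; -0.1 0 0 0 0 0; 0 0 0 0 0 0"

```text
t: 9.9
eef_pos: [477.4, 18.9, 121.2]
tcp_rot: [-3.142, 0.0, 1.63]
ft_force: [-0.2, 0.6, -3.7]
opening: 0.202
grip_force: 30.0
```

```bash
python3 -c "
from h import *
rel()"
```

```text
x -70.9 y 2.8 z 121.2 [-3.1416e+00  1.0000e-04  1.6297e+00] [-0.6 -0.1 -3.7] 9.9 0.20156096723055802
```

>>> send_rows --series "-0.1 -0.01 -0.01 0 0 0; -0.1 -0.01 0 0 0 0; -0.1 -0.01 0 0 0 0; -0.1 -0.01 0 0 0 0"

```text
t: 10.4
eef_pos: [476.7, -5.2, 121.9]
tcp_rot: [3.141, 0.0, 1.63]
ft_force: [1.2, 1.6, -2.5]
opening: 0.201
grip_force: 30.0
```

```bash
python3 -c "
from h import *
rel()"
```

```text
x -46.8 y 0.5 z 121.9 [3.1409e+00 2.0000e-04 1.6301e+00] [-1.5  1.3 -2.5] 10.4 0.20107143809159325
```

>>> send_rows --series "-0.1 0 0 0 0 0; -0.1 0 0 0 0 0; -0.08 0 0 0 0 0; -0.08 0 0 0 0 0; 0 0 0 0 0 0"

```text
t: 11.02
eef_pos: [477.8, -26.8, 121.8]
tcp_rot: [3.142, 0.0, 1.63]
ft_force: [1.8, -0.7, -4.4]
opening: 0.206
grip_force: 30.0
```

```bash
python3 -c "
from h import *
rel();print(env.state()['moment'])"
```

```text
x -25.2 y 0.3 z 121.8 [3.1415e+00 2.0000e-04 1.6297e+00] [ 0.8  1.8 -4.4] 11.025 0.20635809272342828
[-0.13434291 -0.39834475  0.08165822]
```

>>> send_rows --series "0 0 0 0 0 0; 0 0 0 0 0 0; 0 0 0 0 0 0; 0 0 0 0 0 0; 0 0 0 0 0 0" --fingers 0.65

```text
t: 11.65
eef_pos: [477.7, -26.3, 121.8]
tcp_rot: [3.142, 0.0, 1.63]
ft_force: [-0.4, 0.1, -0.2]
opening: 0.636
grip_force: 0.0
```

```bash
python3 - <<'E'
from h import *
rel()
c,W=cam('scene')
cv2.imwrite('pics/s4.png',cv2.resize(c['color'][100:240,220:420,::-1],None,fx=4,fy=4,interpolation=cv2.INTER_CUBIC))
c,W=cam('wrist')
for r in range(40,300,15):
    q=W[r:r+5,312:322].reshape(-1,3);m=np.nanmedian(q,0);e=m-FH;print(r,(e@xh).round(1),(e@yh).round(1),m[2].round(1))
E
```

```text
x -25.6 y 0.3 z 121.8 [3.1416e+00 1.0000e-04 1.6301e+00] [-0.2 -0.4 -0.2] 11.65 0.6355437895254213
40 -134.4 0.1 1.3
55 -126.7 0.3 1.4
70 -115.6 0.5 60.9
85 -109.7 0.5 63.1
100 -103.8 0.4 64.2
115 -97.9 0.4 64.8
130 -91.8 0.4 65.8
145 -85.8 0.4 66.6
160 -79.5 0.4 67.4
175 -73.2 0.4 68.3
190 -66.9 0.3 69.4
205 -60.4 0.3 69.9
220 -53.4 0.3 69.5
235 -44.9 0.4 66.2
250 -37.8 0.2 67.0
265 -30.8 0.2 68.1
280 -23.5 0.2 68.9
295 -16.3 0.2 69.7
```

View pics/s4.png

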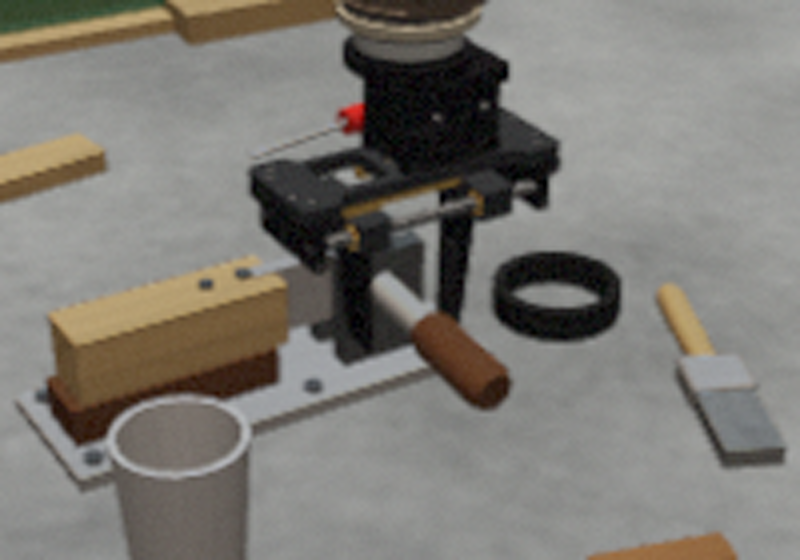

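The drift stays in the holes with the handle drooping about 7.5°. The handle axis is at about z 50 at its centre, x ≈ −82 from the lug face. I'll tilt the tool to match, grip the handle, then level it.

>>> send_rows --series "0.53 0 0 0 0 0; 0.54 0 0 0 0 0; 0 0 0.1 0 -0.4 0; 0 0 0.12 0 -0.35 0; 0 0 0 0 0 0"

```text
t: 12.38
eef_pos: [473.7, 37.7, 108.3]
tcp_rot: [-3.141, 0.131, 1.631]
ft_force: [0.9, -0.1, 0.2]
opening: 0.649
grip_force: 0.0
```

>>> send_rows --series "0 0 0 0 0 0; 0 0 0 0 0 0; 0 0 0 0 0 0; 0 0 0 0 0 0; 0 0 0 0 0 0" --fingers 0

```text
t: 13.0
eef_pos: [473.8, 37.1, 108.6]
tcp_rot: [-3.141, 0.131, 1.63]
ft_force: [-0.5, -1.3, 0.2]
opening: 0.326
grip_force: 30.0
```

```bash
python3 - <<'E'
from h import *
rel();print(env.state()['grip_force'])
p,R,_=pose()
plan([(tgt(-82.7,0,121.5),93.5,1)])
E
```

```text
x -89.2 y 0.3 z 108.6 [-3.1413  0.131   1.63  ] [ 1.3 -0.6  0.2] 13.0 0.3259390258480738
29.999025240540504
-0.14 -0.01 -0.2 0 0.75 -0.01
-> [473.6  30.3 121.6]
```

>>> send_rows --series "-0.035 0 -0.05 0 0.19 0; -0.035 0 -0.05 0 0.19 0; -0.035 0 -0.05 0 0.19 0; -0.035 0 -0.05 0 0.18 0; 0 0 0 0 0 0"

```text
t: 13.62
eef_pos: [474.4, 29.5, 121.3]
tcp_rot: [3.141, 0.0, 1.629]
ft_force: [-0.5, -0.1, -2.2]
opening: 0.328
grip_force: 30.0
```

```bash
python3 - <<'E'
from h import *
rel();print(env.state()['moment'])
c,W=cam('wrist')
for r in range(70,300,25):
    q=W[r:r+5,312:322].reshape(-1,3);m=np.nanmedian(q,0);e=m-FH;print(r,(e@xh).round(1),(e@yh).round(1),m[2].round(1))
E
```

```text
x -81.6 y 0.4 z 121.3 [3.1414e+00 2.0000e-04 1.6293e+00] [ 0.1 -0.5 -2.2] 13.625 0.3281217430719557
[ 0.16983228 -0.14331849  0.04372377]
70 -174.7 0.5 1.3
95 -161.1 0.4 1.3
120 -147.0 0.4 1.4
145 -132.2 0.1 1.3
170 -116.9 0.3 1.5
195 -118.7 0.5 61.6
220 -113.0 0.5 78.8
245 -102.1 0.5 79.6
270 -90.8 0.4 79.4
295 -78.5 0.4 79.2
```

>>> send_rows --series "-0.08 0 0 0 0 0; -0.08 0 0 0 0 0; -0.08 0 0 0 0 0; -0.08 0 0 0 0 0"

```text
t: 14.18
eef_pos: [475.7, 10.3, 121.3]
tcp_rot: [3.141, 0.0, 1.63]
ft_force: [1.2, 1.6, -1.5]
opening: 0.324
grip_force: 30.0
```

```bash
python3 -c "
from h import *
rel();print(env.state()['moment'])"
```

```text
x -62.3 y 0.5 z 121.3 [3.1412e+00 3.0000e-04 1.6301e+00] [-1.5  1.3 -1.5] 14.175 0.32406768413378884
[ 0.35626031 -0.38074211  0.12874406]
```

>>> send_rows --series "-0.08 0 0 0 0 0; -0.08 0 0 0 0 0; -0.08 0 0 0 0 0; -0.06 0 0 0 0 0; -0.05 0 0 0 0 0"

```text
t: 14.8
eef_pos: [476.8, -10.5, 121.3]
tcp_rot: [3.141, 0.0, 1.63]
ft_force: [1.6, 2.2, -2.4]
opening: 0.326
grip_force: 30.0
```

```bash
python3 -c "
from h import *
rel();print(env.state()['moment'])"
```

```text
x -41.5 y 0.4 z 121.3 [3.1415e+00 1.0000e-04 1.6300e+00] [-2.1  1.7 -2.4] 14.8 0.32589695986201306
[ 0.35690244 -0.42560158  0.12917709]
```

>>> send_rows --series "-0.03 0 0 0 0 0; -0.03 0 0 0 0 0; -0.03 0 0 0 0 0; 0 0 0 0 0 0"

```text
t: 15.3
eef_pos: [477.1, -15.9, 121.3]
tcp_rot: [3.141, 0.0, 1.63]
ft_force: [1.7, -1.1, -2.1]
opening: 0.328
grip_force: 30.0
```

>>> send_rows --series "-0.02 0 0 0 0 0; -0.02 0 0 0 0 0; 0 0 0 0 0 0"

```text
t: 15.68
eef_pos: [477.2, -18.2, 121.2]
tcp_rot: [-3.142, 0.0, 1.63]
ft_force: [0.8, 1.4, -2.1]
opening: 0.327
grip_force: 30.0
```

```bash
python3 -c "
from h import *
rel();print(env.state()['moment'])"
```

```text
x -33.8 y 0.3 z 121.2 [-3.1416e+00  1.0000e-04  1.6300e+00] [-1.3  0.8 -2.1] 15.675 0.3274046436225706
[ 0.10655086 -0.4419283   0.09002488]
```

Not in contact yet, so I'll continue in small steps until the force rises.

>>> send_rows --series "-0.02 0 0 0 0 0; -0.02 0 0 0 0 0; 0 0 0 0 0 0"

```text
t: 16.05
eef_pos: [477.2, -19.2, 121.1]
tcp_rot: [-3.141, -0.001, 1.63]
ft_force: [4.3, 18.0, -3.3]
opening: 0.328
grip_force: 30.0
```

>>> send_rows --series "-0.02 0 0 0 0 0; 0 0 0 0 0 0"

```text
t: 16.3
eef_pos: [477.2, -19.5, 121.1]
tcp_rot: [-3.141, -0.002, 1.63]
ft_force: [6.4, 30.6, -2.4]
opening: 0.325
grip_force: 30.0
```

```bash
python3 - <<'E'
from h import *
rel()
c,W=cam('wrist','w5.png')
for r in range(140,300,8):
    q=W[r:r+3,312:322].reshape(-1,3);m=np.nanmedian(q,0);e=m-FH;print(r,(e@xh).round(1),m[2].round(1),end=' | ')
c,W=cam('scene')
cv2.imwrite('pics/s5.png',cv2.resize(c['color'][120:220,240:400,::-1],None,fx=5,fy=5,interpolation=cv2.INTER_CUBIC))
E
```

```text
x -32.5 y 0.2 z 121.1 [-3.1411e+00 -2.4000e-03  1.6297e+00] [-30.1   8.3  -2.4] 16.3 0.325268581358353
140 -87.1 1.1 | 148 -82.2 1.3 | 156 -77.4 1.5 | 164 -72.5 1.2 | 172 -67.5 1.5 | 180 -62.5 1.6 | 188 -57.4 1.5 | 196 -70.0 62.6 | 204 -69.7 73.8 | 212 -67.5 77.5 | 220 -64.5 78.7 | 228 -61.2 79.2 | 236 -57.7 79.4 | 244 -54.1 79.3 | 252 -50.4 79.2 | 260 -46.8 79.1 | 268 -43.1 79.3 | 276 -39.4 79.2 | 284 -35.4 79.0 | 292 -31.4 79.0 |
```

View pics/s5.png

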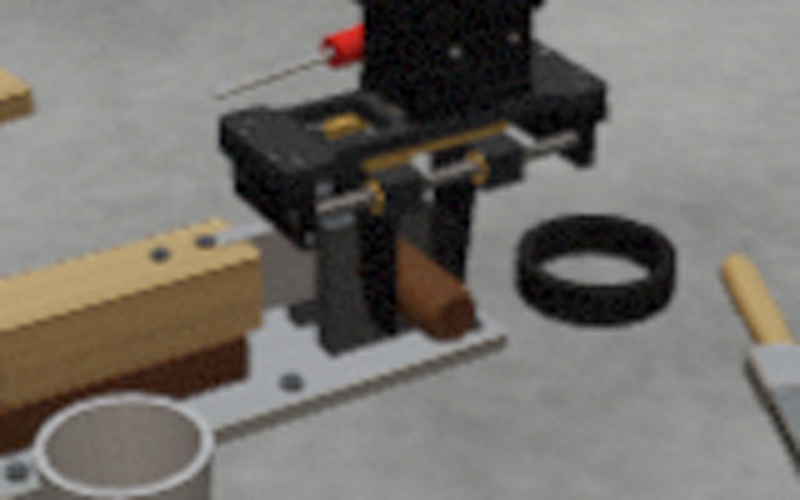

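The handle is against the lug: the butt is at −70 mm and the push force rose to 30 N. I'll release and lift clear.

>>> send_rows --series "0 0 0 0 0 0; 0 0 0 0 0 0; 0 0 0 0 0 0; 0 0 0 0 0 0; 0 0 0 0 0 0" --fingers 0.7

```text
t: 17.02
eef_pos: [477.4, -21.8, 121.3]
tcp_rot: [3.142, 0.0, 1.63]
ft_force: [0.1, 0.1, 0.3]
opening: 0.694
grip_force: 0.0
```

>>> send_rows --series "0 0 -0.4 0 0 0; 0 0 -0.8 0 0 0; 0.3 0 -0.8 0 0 0; 0.8 0 -0.4 0 0 0; 0 0 0 0 0 0"

```text
t: 17.65
eef_pos: [473.5, 46.1, 267.1]
tcp_rot: [3.138, 0.0, 1.633]
ft_force: [0.2, 0.1, -1.4]
opening: 0.699
grip_force: 0.0
```

```bash
python3 - <<'E'
from h import *
rel()
c,W=cam('top')
Q=W[120:255,360:435].reshape(-1,3);r=Q[(Q[:,2]>70)&(Q[:,2]<95)&(Q@yh>548)];print('rail end yh',np.percentile((r-FH)@yh,[1,50,99]))
W0=np.load('top1.npz')['W'];Q=W0[120:255,360:435].reshape(-1,3);r=Q[(Q[:,2]>70)&(Q[:,2]<95)&(Q@yh>548)];print('before',np.percentile((r-FH)@yh,[1,50,99]))
a=cv2.resize(c['color'][110:260,290:440,::-1],None,fx=2.6,fy=2.6,interpolation=cv2.INTER_CUBIC)
c,W=cam('scene')
b=cv2.resize(c['color'][110:260,250:400,::-1],None,fx=2.6,fy=2.6,interpolation=cv2.INTER_CUBIC)
cv2.imwrite('pics/end.png',np.hstack([a,b]))
c,W=cam('wrist');m=(W[:,:,2]>50)&(W[:,:,2]<83);E=W-FH;m&=(abs(E@yh)<20)&(E@xh>-100)&(E@xh<-3)
D=E[m];print('drift butt x',np.percentile(D@xh,[0,1,99]))
for x in range(-70,0,8):
    k=(abs(D@xh-x)<2)&(abs(D@yh)<3);print(x,np.median(D[k][:,2]).round(1) if k.any() else None,end=' ')
E
```

```text
x -98.2 y 0.5 z 267.1 [3.1380e+00 3.0000e-04 1.6329e+00] [-0.1  0.2 -1.4] 17.65 0.6991167856971402
rail end yh [ 75.95739402 139.72618673 204.82722442]
before [ 74.16719138 141.95570221 210.69951526]
drift butt x [-70.62358713 -70.26377009  -4.09461011]
-70 66.4 -62 78.7 -54 78.6 -46 78.7 -38 78.3 -30 78.7 -22 78.5 -14 78.5 -6 77.6
```

View pics/end.png

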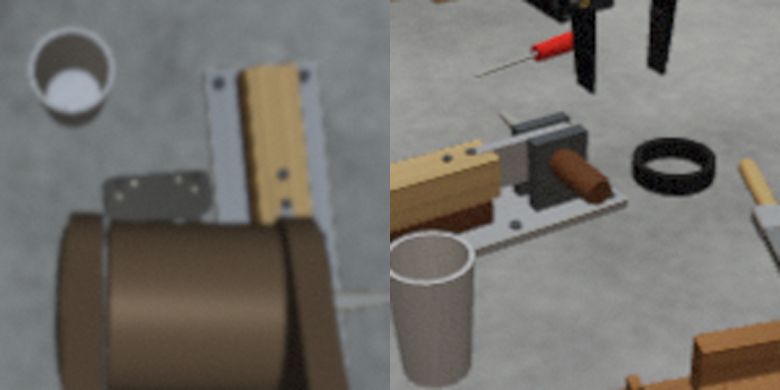

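The drift is fully home and level, the rail's far end is at 205 mm (in line), the jar is standing and the gripper is clear.

```bash
python3 -c "
from cell import env
print(env.job_done())"
```

```text
the job is handed in; nothing more can be done
None
```

The drift is fully home with its handle against the front lug and the rail drawn into line; the jar is still standing and the robot clear, and I handed the job in at about 18 s (no verdict was returned).

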